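# Third hand: hold a cleat against the sprung stop of a jig

### The job

Be my third hand at the assembly jig: first press the orange soft cap, which has ridden up, fully down onto the steel stop. Then lay the dark wooden cleat flat on the jig's bed, squarely between the two white lines with one end against the capped stop, and push it against the stop until the black pointer stands in the green part of the scale, never in the red. Finish while still holding it there with a steady push, so that I can fasten it; leave the glue bottle, the try square, the tack tin and the screwdriver where they are.

Things in the scene. Friction and masses are not known exactly. Their poses are not given: they have to be found in the camera images.
- jig: Fixed plywood jig, 300 (x) x 144 (y) x 15 mm; origin under its centre, on the table; yaw -0.25 to 0.15 rad. Push along its +x. The bed (top 15 mm above the origin) is free from x = -150 to +50 mm; white lines along x at y = +-32 mm. Then the sprung stop; behind it an aluminium bridge 64 mm wide, 61 mm high over the table, at x = 114 to 148 mm. Scale on the +y side of the stop.
- stop (a joint): How far the sprung stop is pushed along the jig's +x, in m: 0 free, 0.040 at its end. Spring about 500 N/m, no preload: 6 N at 0.012, 14 N at 0.028; it springs back when let go. A black pointer moves with it over the scale: white, green zone 0.012 to 0.028, white, red zone from 0.034.
- soft_cap: Orange soft cap, 20 (x) x 50 (y) x 40 mm high, on the steel stop plate; slides only up and down on it and moves along with the stop. Axes as the jig's; origin at its lower edge, on its middle line, 6 mm behind its front face. Home: origin 29.5 mm over the table; at the start ridden up 18 to 24 mm. Stays where left; friction about 5 N, solid stop when home.
- cap_top (a point): Centre of the cap's flat top, 40 mm above the cap's lower edge: 69.5 mm over the table when home, 87 to 94 mm at the start. Press here, straight down.
- cap_face (a point): Middle of the cap's front face (the face toward the jig's -x, where the cleat bears), 10 mm above the cap's lower edge. With the stop free it lies at x = +54 mm, y = 0 in the jig's frame. While the cap is up, its lower edge is above a cleat lying on the bed, so the cleat would meet the bare steel.
- cleat: Loose dark hardwood cleat, 120 (x) x 44 (y) x 32 mm high, about 0.13 kg, with a countersunk screw hole near each end in its top; origin at the centre of its underside. Starts flat on the table to the left, beyond the cream carton. Either end may go to the stop. Grasp it across its 44 mm width.
- cream_carton: Fixed long cream carton, 400 x 94 x 55 mm, lying aslant over the middle of the table between cleat and jig, tops out 155 mm over the table; always in the same place. Carry the cleat over it, not into it. Origin below it, under its middle, 44 mm over the table.
- glue_bottle: Bystander: wood glue bottle, 55 mm across, 160 mm tall, upright; origin under its centre.
- try_square: Bystander: try square, 147 x 120 x 17 mm, lying; origin at the centre of its underside.
- tack_tin: Bystander: open blue tin of tacks, 55 mm across, 21 mm tall; origin under its centre.
- screwdriver: Bystander: screwdriver about 200 mm long lying along its x axis; origin at its middle.

How it is judged (in metres and radians):
On the way, in this order (a step that is already met when the one before it is completed fails the run):
1. the soft cap is fully down on the stop before anything is pushed against it (z of soft_cap in the frame of jig below 0.0325 m and value of joint stop below 0.008 m), for 0.2 s.
2. the cleat is held on the bed against the capped stop with the pointer in the green (value of joint stop between 0.012 and 0.028 m and z of soft_cap in the frame of jig below 0.0325 m and contact force between cleat and soft_cap between 4 and 18 N and contact force between the fingers and cleat above 2 N and y of cleat in the frame of jig between -0.01 and 0.01 m and angle between the x axis of cleat and the x axis of jig, either way round below 0.1 rad and z of cleat in the frame of jig between 0.011 and 0.022 m and angle between cleat's own z axis and vertical below 0.1 rad), for 0.5 s.
At the end, for the whole second after the job is handed in: Robot still pushing: stop travel 12 to 28 mm, 4 to 18 N between cleat and cap, fingers on the cleat; cleat still, flat on the bed (7 mm), within 10 mm of the middle and 0.1 rad of square; cap within 3 mm of home; bystanders within 30 mm of their start (all of step 2 and linear speed of cleat below 0.01 m/s and distance of each of glue_bottle, try_square, tack_tin, screwdriver from where it was at the start of the episode below 0.03 m); the arm keeps its last pose, push and grip.
It fails at once if the pointer is pushed into the red zone (value of joint stop above 0.034 m).
It fails at once if the yellowish glue bottle is disturbed (distance of glue_bottle from where it was at the start of the episode above 0.03 m).
It fails at once if the try square is disturbed (distance of try_square from where it was at the start of the episode above 0.03 m).
It fails at once if the tin of tacks is disturbed (distance of tack_tin from where it was at the start of the episode above 0.03 m).
It fails at once if the screwdriver is disturbed (distance of screwdriver from where it was at the start of the episode above 0.03 m).
It also fails if it takes over 58 s, if anything falls off the work surface, if the arm or the gripper's body presses on something with over 40 N, if the wrist force passes 120 N, or if a joint passes its speed limit or range.

### The arm

A 6-joint arm with a two-finger parallel gripper is mounted at the origin on a cart in front of the work surface, level with it; the furniture and walls round the work are solid. World frame = base frame: x ahead of the robot, y to its left, z up, the work surface at z = 0. Lengths are in m, angles in degrees, forces in N, time in s.
With the tool pointing down it reaches from about 0.375 to 0.9 m from the base axis. Payload 3.1 kg.
Tool frame: the origin (TCP) lies between the finger pads; the fingertips stand 19 mm ahead of it and the grasp point (between the pads) is the TCP; z points along the fingers, x is the direction in which the jaws open and shut, and the axes are right-handed (so a half turn about z gives the same grasp; the last joint's range is limited). The gripper opens to 87 mm and grips with 3 to 60 N. Pads are 19 mm wide; open, the fingers measure 117 mm over their backs; the gripper's body (75 mm by 190 mm) begins 51 mm behind the grasp point.
Start: joints at [-74.227, 30.224, 82.088, -0, 67.689, -10.227], TCP at [0.274, -0.562, 0.242] pointing down, gripper open.
Joint ranges: [-176.69, 176.69], [-43.24, 126.21], [12.49, 139.97], [-82, 262], [0, 151.66], [-163.58, 163.58]. Speed limits (degrees/s): [159.86, 159.86, 180, 180, 180, 180].

### API

Orientations are given as a 3x3 rotation matrix whose columns are the frame's x, y, z axes.
In Python, from rig import read_state, capture, camera_info, hand_in, spot_in, silhouettes gives the robot as it stands.
- The arm moves only by the shell command python3 -m jog 'ROWS'. ROWS is text: rows parted by semicolons, each of 7 numbers parted by spaces: the shift along the tool's x, y, z in m, then the turn, a rotation vector about the tool's x, y, z in degrees, then the opening, from 0 (shut) to 1 (fully open). A call has 1 to 8 rows; each row is the pose to reach, as a shift and turn from the pose commanded when the call began, along the tool's axes at that moment; what a row does not reach only later rows make up. A row lasts 1/8 s, in which the tool goes at most 62.5 mm and 10.7 degrees, less where a joint would pass 70% of its speed; a pose out of reach is approached as far as the arm can. A call with a gripper value outside its range is refused whole. The fingers move at their own pace and stop on an object; the grip force is fixed at half the most. Time passes only in rows, so rows that repeat a pose let the fingers close. It gives the time, the measured TCP pose, the force and the opening at its end, in the units of the state.
- read_state(): the state, without advancing time (a new reading comes with each control period).
- capture(name): name is "scene" or "top" or "wrist"; returns (picture, depth): 400x640x3 uint8, red, green, blue; 400x640 float32, m along the optical axis (not along the pixel's ray), 0 where there is no reading.
- camera_info(name): a dict with "vfov" (degrees; the focal length in pixels is half the picture's height over the tangent of half this angle, whatever the lens; pixels are square), "cx", "cy" (the principal point, pixels), "R" (3x3) and "t" (3): a world point X has camera coordinates R X + t; the wrist camera has in their place "tool_from_camera" (4x4, takes a point from camera to tool coordinates, whose origin is the TCP and whose axes are the tool frame's). Camera axes: x right, y down, z forward; pixel columns grow to the right and rows downward; lengths in m; the calibration is good to about 2 mm. A picture is of the moment at which its call begins: read the wrist's pose just before it. camera_info takes no time and is no camera call.
- hand_in(): hands the job in, once; it reports no verdict.
Trained networks look in the newest picture that a camera, given by its name, has taken for a name from the list of things; names that differ only in an ending like _2 or _b are one class to them, and where a whole thing is asked for, a point or a joint stands for the part that bears it (a point fixed in the world has none). Each returns a list of dicts, best first, with "score" (0 to 1); they miss things now and then, are a little off and sometimes report something else, mostly with a low value. They report only what shows in the picture. A call takes as long as a camera call.
- spot_in(label, camera): "centre" ([x, y, z] in m, in world coordinates, good to about 4 mm: the middle of the surface that is visible of it).
- silhouettes(label, camera): "region" (400x640 bool, what is visible of it).
The state is a dict: "time_s": time; "joint_positions": joint angles; "qvel": joint speeds; "tau": joint torques, N m; "position": TCP position; "tcp_rot": TCP orientation; "force": force on the tool from outside, world axes, zero at the start; "moment": the same for the moment, N m; "opening": opening from 0.0 (shut) to 1.0 (fully open).
Only numpy, scipy, OpenCV 4.12 (cv2) and the standard library are available. Lean on these libraries where they do the work, as an engineer would, in place of code of your own. Each camera call takes 0.05 s, during which the arm holds its last target.

## Working session

There is one attempt and no reset: what is moved stays moved. The work goes in short steps, Python scripts to look and compute and a shell command to move; the robot and the scene stay as the last step left them, time stands still between calls to the robot, and variables do not carry over. Pictures are saved under pics/ and viewed, and the job is handed in when it is done.

```bash
ls; mkdir -p pics; python3 - <<'E'
from rig import *
import cv2
print(read_state())
for n in ("scene","top","wrist"):
    p,d=capture(n); cv2.imwrite(f"pics/{n}0.png",p[:,:,::-1]); import numpy as np; np.save(f"pics/{n}0.npy",d)
    print(n,camera_info(n))
    if n!="wrist":
        for l in ["jig","soft_cap","cap_top","cap_face","cleat","cream_carton","glue_bottle","try_square","tack_tin","screwdriver"]:
            r=spot_in(l,n); print(l,[(np.round(q["centre"],4).tolist(),round(q["score"],2)) for q in r[:2]])
E
```

```text
pics
{'time_s': 0.0, 'joint_positions': array([-7.42270310e+01,  3.02802134e+01,  8.21563195e+01, -1.60568863e-03,
        6.76871575e+01, -1.02263524e+01]), 'qvel': array([-0.00046846,  0.07153189,  0.02681899, -0.01430614, -0.13908425,
       -0.05049548]), 'tau': array([ 2.26425043e-03, -4.40028620e+01, -1.76595747e+01,  6.33434532e-02,
        5.82139764e-02, -1.99040282e-04]), 'position': array([ 0.27381534, -0.56106654,  0.24055857]), 'tcp_rot': array([[ 4.38369439e-01, -8.98794671e-01, -6.11769066e-04],
       [-8.98792358e-01, -4.38369719e-01,  2.07046779e-03],
       [-2.12910645e-03, -3.57776442e-04, -9.99997669e-01]]), 'force': array([-0.80374629, -0.60843694, -0.48185074]), 'moment': array([0.04898749, 0.02137378, 0.02368077]), 'opening': 1.0014103949100597}
scene {'vfov': 48.22989303744827, 'cx': 329.0037130529097, 'cy': 199.4452300004188, 'R': array([[ 0.56301347, -0.82624133, -0.01846873],
       [-0.47914577, -0.30812613, -0.82187446],
       [ 0.67337595,  0.47157561, -0.5693692 ]]), 't': array([-0.41019669,  0.30772319,  1.10447593])}
jig [([0.4872, -0.264, 0.0122],
[... 931 characters left out ...]
[([0.5109, -0.2505, 0.0172], 0.45)]
glue_bottle [([0.6914, 0.0697, 0.093], 0.85)]
try_square [([0.7094, 0.2959, 0.0096], 0.76)]
tack_tin [([0.6974, -0.2647, 0.0022], 0.9)]
screwdriver [([0.4548, -0.4667, 0.0213], 0.86), ([0.5749, -0.2717, 0.0907], 0.3)]
wrist {'vfov': 71.87588717323072, 'cx': 320.0239599840698, 'cy': 197.72547277927745, 'tool_from_camera': array([[ 9.99999907e-01,  4.26606085e-04, -5.58411956e-05,
        -9.69849518e-04],
       [-3.94738792e-04,  9.61343070e-01,  2.75353129e-01,
        -7.49150047e-02],
       [ 1.71149867e-04, -2.75353081e-01,  9.61343150e-01,
        -1.43715574e-01],
       [ 0.00000000e+00,  0.00000000e+00,  0.00000000e+00,
         1.00000000e+00]])}
```

View pics/scene0.png

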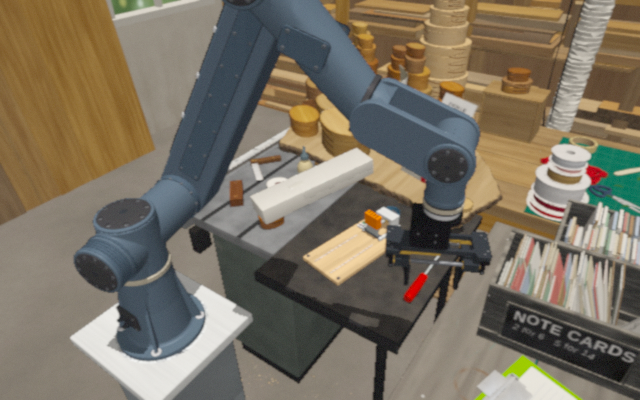

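View pics/top0.png

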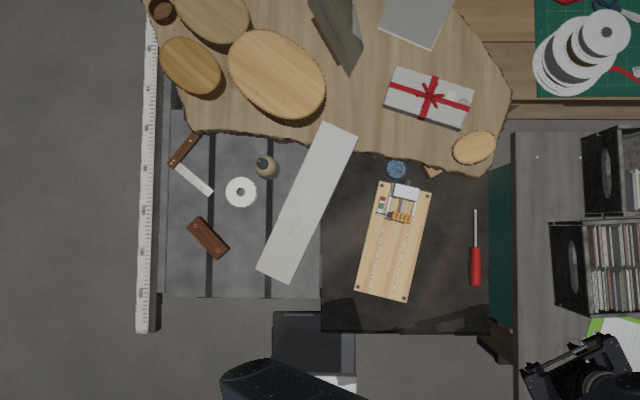

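View pics/wrist0.png

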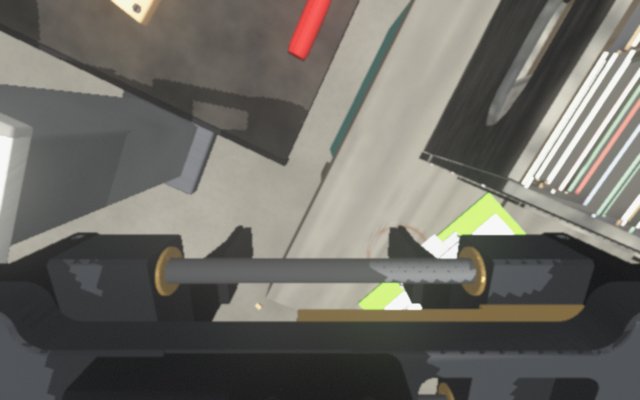

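The top view shows the jig at about (395,240), its capped stop at (402,215), the cleat at (208,238), the carton from (338,125) to (272,280), and the bystanders. I'll measure precisely next.

```bash
cat > h.py <<'E'
import numpy as np, cv2
from rig import *
def cam(n,st=None):
    c=camera_info(n); f=200/np.tan(np.radians(c["vfov"]/2))
    if n=="wrist":
        st=st or read_state(); T=np.eye(4); T[:3,:3]=st["tcp_rot"]; T[:3,3]=st["position"]
        W=T@np.array(c["tool_from_camera"]); R=W[:3,:3].T; t=-R@W[:3,3]
    else: R=np.array(c["R"]); t=np.array(c["t"])
    return f,c["cx"],c["cy"],R,t
def onplane(px,z,C):
    f,cx,cy,R,t=C; px=np.atleast_2d(px).astype(float)
    r=np.c_[(px[:,0]-cx)/f,(px[:,1]-cy)/f,np.ones(len(px))]@R
    o=-R.T@t; return o+r*((z-o[2])/r[:,2])[:,None]
def world(d,C):
    f,cx,cy,R,t=C; v,u=np.mgrid[0:400,0:640]
    P=np.stack([(u-cx)/f*d,(v-cy)/f*d,d],-1); return (P-t)@R
def proj(X,C):
    f,cx,cy,R,t=C; q=np.atleast_2d(X)@R.T+t
    return np.c_[q[:,0]/q[:,2]*f+cx,q[:,1]/q[:,2]*f+cy]
E
python3 - <<'E'
from h import *
p,d=capture("top"); C=cam("top"); W=world(d,C)
for l in ["jig","cleat","soft_cap"]:
    m=silhouettes(l,"top")[0]["region"]; 
    w=W[m&(d>0)]; print(l,m.sum(),"z pct",np.percentile(w[:,2],[5,25,50,75,95]).round(4))
    z={"jig":.015,"cleat":.032,"soft_cap":.09}[l]
    v,u=np.nonzero(m); pts=onplane(np.c_[u,v],z,C)[:,:2].astype(np.float32)
    print(cv2.minAreaRect(pts*1000))
cr=p[165:315,340:450]; cv2.imwrite("pics/jigcrop.png",cv2.resize(cr[:,:,::-1],None,fx=4,fy=4,interpolation=cv2.INTER_CUBIC))
cr=p[200:275,170:250]; cv2.imwrite("pics/cleatcrop.png",cv2.resize(cr[:,:,::-1],None,fx=6,fy=6,interpolation=cv2.INTER_CUBIC))
E
```

```text
jig 6345 z pct [0.0115 0.014  0.0158 0.0179 0.0613]
((514.30322265625, -253.6376953125), (146.30943298339844, 324.0727233886719), 77.17760467529297)
cleat 808 z pct [0.0179 0.0309 0.0328 0.0346 0.0366]
((509.6076965332031, 235.72982788085938), (119.58805084228516, 48.47238540649414), 43.65931701660156)
soft_cap 201 z pct [0.0192 0.0885 0.0909 0.0923 0.0941]
((568.0362548828125, -263.9948425292969), (55.2454719543457, 24.40431022644043), 79.24629974365234)
```

View pics/jigcrop.png

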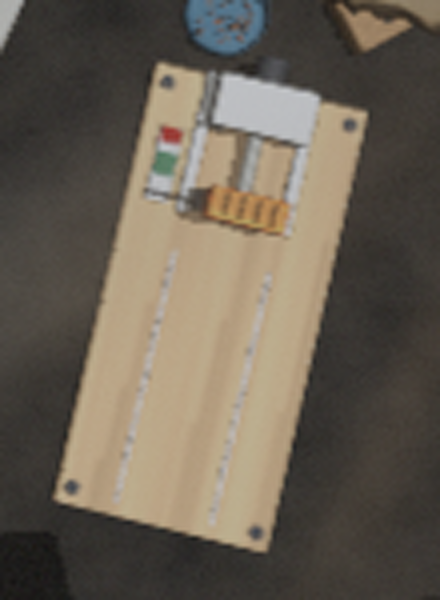

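View pics/cleatcrop.png

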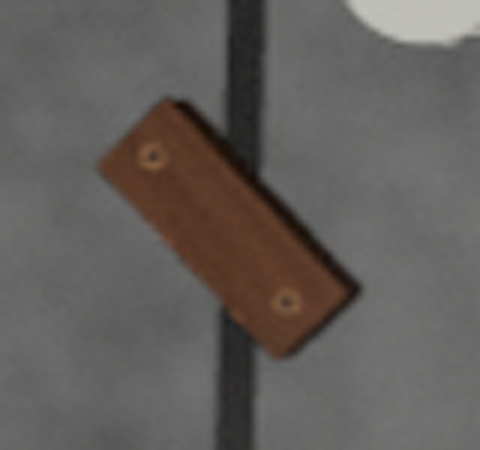

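```bash
python3 - <<'E'
from h import *
C=cam("top")
k=lambda a,s,o:(np.array(a)+.5)/s-.5+np.array(o)
j=onplane(k([(157,63),(367,113),(268,552),(55,500)],4,(340,165)),.015,C)[:,:2]
print(j.round(4),"ctr",j.mean(0),"len",np.linalg.norm(j[0]-j[3]),np.linalg.norm(j[1]-j[2]),"w",np.linalg.norm(j[0]-j[1]))
ax=(j[0]-j[3])+(j[1]-j[2]); yaw=np.arctan2(ax[1],ax[0]); print("yaw",yaw,np.degrees(yaw))
l=onplane(k([(174,253),(117,500),(267,276),(212,524)],4,(340,165)),.015,C)[:,:2]
for a,b in((0,1),(2,3)): print("line yaw",np.arctan2(*(l[a]-l[b])[::-1]))
x=np.array([np.cos(yaw),np.sin(yaw)]);y=np.array([-x[1],x[0]])
for q in l: print("line jig",(q-j.mean(0))@x,(q-j.mean(0))@y)
print("cap_face world",j.mean(0)+.054*x,"captop",j.mean(0)+.064*x)
c=onplane(k([(168,97),(97,165),(278,358),(350,288)],6,(170,200)),.032,C)[:,:2]
print(c,"ctr",c.mean(0),np.linalg.norm(c[1]-c[2]),np.linalg.norm(c[0]-c[3]),np.linalg.norm(c[0]-c[1]))
a=(c[0]-c[3])+(c[1]-c[2]); print("cleat yaw deg",np.degrees(np.arctan2(a[1],a[0])))
hh=onplane(k([(152,155),(287,301)],6,(170,200)),.032,C)[:,:2];print("holes mid",hh.mean(0),np.degrees(np.arctan2(*(hh[0]-hh[1])[::-1])))
E
```

```text
[[ 0.6661 -0.215 ]
 [ 0.6338 -0.3543]
 [ 0.3442 -0.2892]
 [ 0.3759 -0.1492]] ctr [ 0.50501844 -0.2519155 ] len 0.29755647550045 0.29686431586232087 w 0.14302864859503558
yaw -0.22217778071519637 -12.729849136563844
line yaw -0.2221154005993929
line yaw -0.21615476419502058
line jig 0.028139786633133646 0.03207847046366156
line jig -0.1389616026203066 0.03206804665963548
line jig 0.027514923432626858 -0.031084095108680595
line jig -0.1395334350839501 -0.032090242298299584
cap_face world [ 0.55769112 -0.26381464] captop [ 0.56744532 -0.26601818]
[[0.56634162 0.26571741]
 [0.53597882 0.29656498]
 [0.45224921 0.21379067]
 [0.48325511 0.18265581]] ctr [0.50945619 0.23968222] 0.11773798523846718 0.11748446024515796 0.04328362221438596
cleat yaw deg 44.83117085382344
holes mid [0.5089384  0.24128784] 44.21270639107338
```

```bash
cat >> h.py <<'E'
from scipy.spatial.transform import Rotation as Ro
def goto(pos,yaw):
    s=read_state(); R=s["tcp_rot"]; a=np.radians(yaw)
    T=np.array([[np.cos(a),np.sin(a),0],[np.sin(a),-np.cos(a),0],[0,0,-1]])
    print("shift",(R.T@(np.array(pos)-s["position"])).round(4),"turn",np.degrees(Ro.from_matrix(R.T@T).as_rotvec()).round(2))
E
python3 - <<'E'
from h import *
C=cam("top"); 
print("carton top corners",onplane([(324,121),(358,135),(290,284),(256,269)],.155,C)[:,:2].round(3))
print("roll",onplane([(241,192)],.02,C)); d=np.load("pics/top0.npy");W=world(d,C);print(W[185,236],W[199,246])
goto([.5674,-.2660,.165],-102.7)
E
```

```text
carton top corners [[ 0.793 -0.072]
 [ 0.759 -0.153]
 [ 0.407  0.003]
 [ 0.441  0.083]]
roll [[0.63139094 0.1539588  0.02      ]]
[0.65011128 0.16787346 0.02003986] [0.61272674 0.14012342 0.01975187]
shift [-0.1371 -0.3933  0.0765] turn [ 0.   0.  38.7]
```

```bash
python3 -m jog '-0.137 -0.393 0.076 0 0 38.7 0;-0.137 -0.393 0.076 0 0 38.7 0;-0.137 -0.393 0.076 0 0 38.7 0;-0.137 -0.393 0.076 0 0 38.7 0;-0.137 -0.393 0.076 0 0 38.7 0;-0.137 -0.393 0.076 0 0 38.7 0;-0.137 -0.393 0.076 0 0 38.7 0;-0.137 -0.393 0.076 0 0 38.7 0'; python3 - <<'E'
from h import *
goto([.5674,-.2660,.165],-102.7)
p,d=capture("wrist"); cv2.imwrite("pics/w1.png",p[:,:,::-1])
s=read_state();W=world(d,cam("wrist",s))
for l in ["soft_cap","cap_top"]:
    for q in spot_in(l,"wrist")[:1]: print(l,q)
m=silhouettes("soft_cap","wrist")
if m:
    w=W[m[0]["region"]&(d>0)]; print(np.percentile(w[:,2],[5,50,95])); t=w[w[:,2]>.085]
    print("top mid",t.mean(0)); print(cv2.minAreaRect((t[:,:2]*1000).astype(np.float32)))
E
```

```text
time_s: 2.35
position: [0.5691, -0.2626, 0.1646]
tcp_rot: [[-0.214, -0.977, -0.001], [-0.977, 0.214, 0.001], [-0.001, 0.001, -1.0]]
force: [-0.9, -0.2, -1.3]
opening: 0.172
shift [ 0.0036  0.0009 -0.0004] turn [0.05 0.07 0.33]
soft_cap {'centre': [0.5759, -0.2682, 0.0898], 'score': 0.72}
cap_top {'centre': [0.5724, -0.2697, 0.0907], 'score': 0.66}
[0.05866259 0.09173389 0.09316899]
top mid [ 0.56955556 -0.26910439  0.09180575]
((568.498291015625, -269.1112365722656), (49.7412109375, 20.4638614654541), 76.77828216552734)
```

View pics/w1.png

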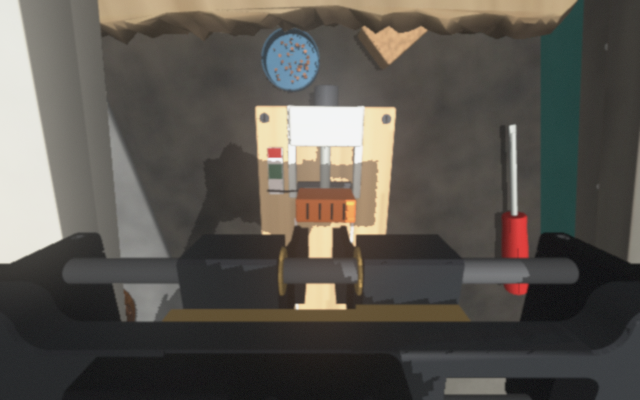

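The wrist view puts the cap top centre at about (325,205), squarely oriented, with its top at z≈0.0915. Next I descend towards it.

```bash
python3 -m jog '0.0045 0 0.02 0 0 0 0;0.0045 0 0.04 0 0 0 0;0.0045 0 0.05 0 0 0 0;0.0045 0 0.05 0 0 0 0'; python3 -m jog '0 0 0.006 0 0 0 0;0 0 0.012 0 0 0 0;0 0 0.018 0 0 0 0;0 0 0.022 0 0 0 0'; python3 -m jog '0 0 0.003 0 0 0 0;0 0 0.003 0 0 0 0'
```

```text
time_s: 3.05
position: [0.5653, -0.2714, 0.1151]
tcp_rot: [[-0.221, -0.975, -0.001], [-0.975, 0.221, 0.001], [-0.0, 0.001, -1.0]]
force: [0.2, 0.5, -0.1]
opening: 0.003
time_s: 3.55
position: [0.5671, -0.2716, 0.0944]
tcp_rot: [[-0.22, -0.976, 0.002], [-0.976, 0.22, -0.002], [0.002, -0.003, -1.0]]
force: [-0.3, -1.5, 4.2]
opening: 0.004
time_s: 3.8
position: [0.5667, -0.2713, 0.0907]
tcp_rot: [[-0.22, -0.976, 0.001], [-0.976, 0.22, -0.001], [0.001, -0.002, -1.0]]
force: [0.6, -3.6, 3.4]
opening: 0.007
```

```bash
python3 -m jog '0 0 0.002 0 0 0 0;0 0 0.003 0 0 0 0;0 0 0.003 0 0 0 0'; python3 -m jog '0 0 0.002 0 0 0 0;0 0 0.002 0 0 0 0'
```

```text
time_s: 4.18
position: [0.567, -0.2714, 0.0888]
tcp_rot: [[-0.22, -0.976, 0.002], [-0.976, 0.22, -0.002], [0.001, -0.002, -1.0]]
force: [0.4, -2.8, 9.3]
opening: 0.007
time_s: 4.42
position: [0.5681, -0.2717, 0.0887]
tcp_rot: [[-0.22, -0.976, 0.005], [-0.976, 0.22, -0.003], [0.002, -0.005, -1.0]]
force: [-0.5, -1.2, 17.3]
opening: 0.007
```

```bash
python3 -m jog '0 0 -0.03 0 0 0 0;0 0 -0.08 0 0 0 0;0 0 -0.14 0 0 0 0.4;0 0 -0.15 0 0 0 1;0 0 -0.15 0 0 0 1'; python3 - <<'E'
from h import *
goto([.5090,.2405,.235],-45.5)
for n in ("wrist","top"):
    s=read_state();p,d=capture(n); cv2.imwrite(f"pics/{n}2.png",p[:,:,::-1])
    W=world(d,cam(n,s))
    m=silhouettes("soft_cap",n)
    if m:
        w=W[m[0]["region"]&(d>0)]; print(n,np.percentile(w[:,2],[5,50,95])); t=w[w[:,2]>.064]; print(t.mean(0))
    cv2.imwrite(f"pics/{n}2.png",p[:,:,::-1])
E
```

```text
time_s: 5.05
position: [0.5655, -0.2697, 0.235]
tcp_rot: [[-0.22, -0.976, -0.001], [-0.976, 0.22, 0.002], [-0.001, 0.002, -1.0]]
force: [-0.3, -0.5, 0.2]
opening: 0.262
shift [-0.4853  0.1672  0.0009] turn [ 5.000e-02  1.200e-01 -5.719e+01]
wrist [0.04216801 0.06956787 0.07099968]
[ 0.57002233 -0.26735222  0.06980707]
```

View pics/wrist2.png

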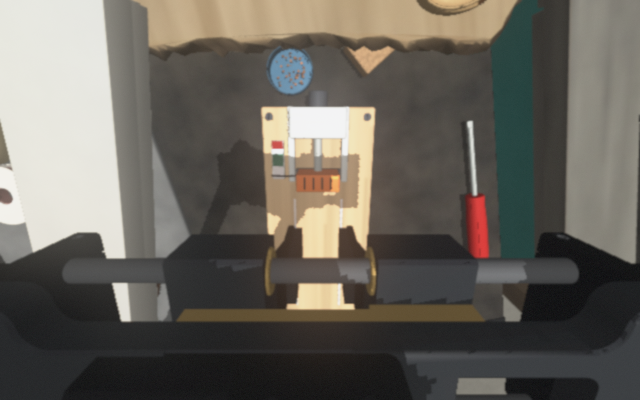

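Cap is home (top measured at 0.0696; pointer unmoved). Crossing to the cleat.

```bash
python3 -m jog '-0.485 0.167 0 0 0 -57.2 1;-0.485 0.167 0 0 0 -57.2 1;-0.485 0.167 0 0 0 -57.2 1;-0.485 0.167 0 0 0 -57.2 1;-0.485 0.167 0 0 0 -57.2 1;-0.485 0.167 0 0 0 -57.2 1;-0.485 0.167 0 0 0 -57.2 1;-0.485 0.167 0 0 0 -57.2 1';python3 -m jog '0 0 0 0 0 0 1;0 0 0 0 0 0 1'; python3 - <<'E'
from h import *
s=read_state();print(s["position"]);p,d=capture("wrist"); cv2.imwrite("pics/w3.png",p[:,:,::-1])
W=world(d,cam("wrist",s)); m=silhouettes("cleat","wrist")[0]["region"]; w=W[m&(d>0)]
print(np.percentile(w[:,2],[5,50,95])); t=w[w[:,2]>.024]; print(t.mean(0),cv2.minAreaRect((t[:,:2]*1000).astype(np.float32)))
print(spot_in("cleat","wrist")[:1])
goto([.5090,.2405,.1],-45.5)
E
```

```text
time_s: 6.25
position: [0.5102, 0.2281, 0.234]
tcp_rot: [[0.701, -0.713, -0.003], [-0.713, -0.701, -0.001], [-0.002, 0.002, -1.0]]
force: [0.4, -0.5, 0.5]
opening: 1.001
time_s: 6.5
position: [0.5106, 0.226, 0.2343]
tcp_rot: [[0.702, -0.713, -0.003], [-0.713, -0.702, -0.001], [-0.001, 0.003, -1.0]]
force: [-0.1, -0.1, 0.5]
opening: 1.004
[0.51060728 0.22604394 0.23431305]
[0.03160394 0.03290693 0.03417091]
[0.51329451 0.2423826  0.03288493] ((510.755126953125, 240.12130737304688), (119.61982727050781, 43.86553192138672), 44.41508483886719)
[{'centre': [0.5159, 0.2431, 0.0321], 'score': 0.74}]
shift [-0.013  -0.0094  0.135 ] turn [ 0.07  0.03 -0.13]
```

View pics/w3.png

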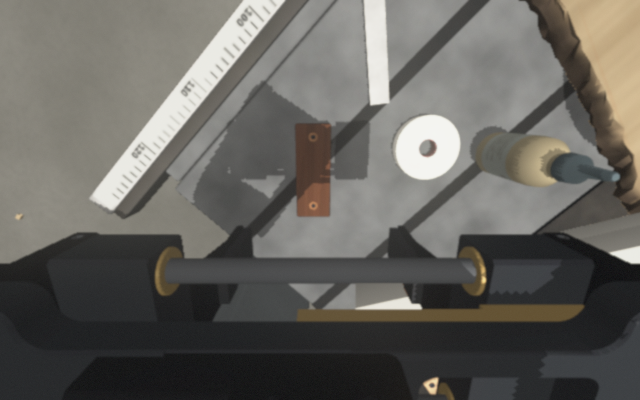

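The cleat shows at (313,168), with its long side along image vertical, so the jaws are across its width. Descending.

```bash
python3 -m jog '-0.0106 -0.0096 0.05 0 0 -0.3 1;-0.0106 -0.0096 0.1 0 0 -0.3 1;-0.0106 -0.0096 0.14 0 0 -0.3 1;-0.0106 -0.0096 0.16 0 0 -0.3 1;-0.0106 -0.0096 0.16 0 0 -0.3 1;-0.0106 -0.0096 0.16 0 0 -0.3 1'; python3 - <<'E'
from h import *
goto([.5100,.2403,.023],-45.5)
E
```

```text
time_s: 7.4
position: [0.5118, 0.2399, 0.0763]
tcp_rot: [[0.703, -0.711, 0.001], [-0.711, -0.703, 0.0], [0.001, -0.001, -1.0]]
force: [-0.1, -0.3, 1.0]
opening: 1.001
shift [-0.0016  0.001   0.0533] turn [-0.07 -0.04  0.21]
```

```bash
python3 -m jog '-0.001 0.001 0.02 0 0 0 1;-0.001 0.001 0.04 0 0 0 1;-0.001 0.001 0.0525 0 0 0 1;-0.001 0.001 0.0525 0 0 0 1;-0.001 0.001 0.0525 0 0 0 0.5;-0.001 0.001 0.0525 0 0 0 0.3;-0.001 0.001 0.0525 0 0 0 0.3;-0.001 0.001 0.0525 0 0 0 0.3';python3 -m jog '0 0 0 0 0 0 0.2;0 0 0 0 0 0 0.2'
```

```text
time_s: 8.4
position: [0.5094, 0.2407, 0.0233]
tcp_rot: [[0.705, -0.71, 0.0], [-0.71, -0.705, 0.0], [0.0, -0.0, -1.0]]
force: [-0.5, -0.7, -0.2]
opening: 0.627
time_s: 8.65
position: [0.5096, 0.2406, 0.0232]
tcp_rot: [[0.705, -0.71, 0.001], [-0.71, -0.705, 0.0], [0.0, -0.0, -1.0]]
force: [1.4, -0.8, 1.9]
opening: 0.505
```

```bash
python3 -m jog '0 0 0 0 0 0 0;0 0 0 0 0 0 0;0 0 -0.03 0 0 0 0;0 0 -0.08 0 0 0 0;0 0 -0.14 0 0 0 0;0 0 -0.2 0 0 0 0;0 0 -0.215 0 0 0 0;0 0 -0.215 0 0 0 0';python3 -m jog '0 0 0 0 0 0 0'; python3 - <<'E'
from h import *
j=np.array([.505,-.252]); a=np.radians(-12.7); x=np.array([np.cos(a),np.sin(a)])
for off in (-.02,): t=j+x*off; print(t); goto([*t,.235],-102.7)
s=read_state();p,d=capture("wrist"); cv2.imwrite("pics/w4.png",p[:,:,::-1])
E
```

```text
time_s: 9.65
position: [0.509, 0.2406, 0.2382]
tcp_rot: [[0.705, -0.71, 0.0], [-0.71, -0.705, 0.0], [0.0, -0.0, -1.0]]
force: [-0.4, 0.2, -1.1]
opening: 0.507
time_s: 9.78
position: [0.5075, 0.2402, 0.2355]
tcp_rot: [[0.705, -0.71, -0.005], [-0.71, -0.705, -0.001], [-0.003, 0.005, -1.0]]
force: [-0.6, -0.2, -1.6]
opening: 0.503
[ 0.48548931 -0.24760308]
shift [0.3306 0.3593 0.0013] turn [3.30e-01 1.00e-02 5.75e+01]
```

View pics/w4.png

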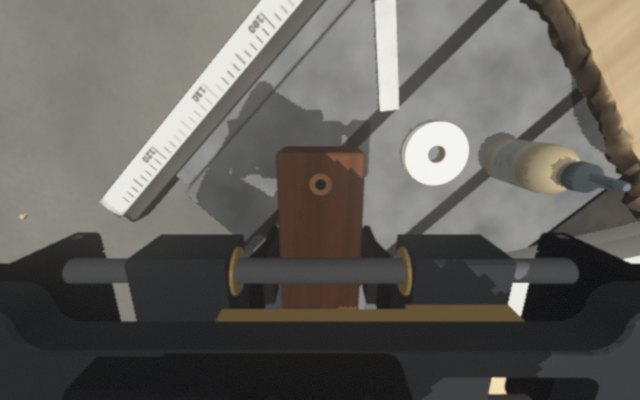

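```bash
python3 -m jog '0.322 0.365 0 0 0 57.5 0;0.322 0.365 0 0 0 57.5 0;0.322 0.365 0 0 0 57.5 0;0.322 0.365 0 0 0 57.5 0;0.322 0.365 0 0 0 57.5 0;0.322 0.365 0 0 0 57.5 0;0.322 0.365 0 0 0 57.5 0;0.322 0.365 0 0 0 57.5 0';python3 -m jog '0 0 0 0 0 0 0;0 0 0 0 0 0 0;0 0 0 0 0 0 0'; python3 - <<'E'
from h import *
j=np.array([.505,-.252]); a=np.radians(-12.7); x=np.array([np.cos(a),np.sin(a)])
t=j+x*-.03; goto([*t,.1],-102.7)
s=read_state();p,d=capture("wrist"); cv2.imwrite("pics/w5.png",p[:,:,::-1])
p,d=capture("top");cv2.imwrite("pics/t5.png",cv2.resize(p[150:320,320:450,::-1],None,fx=4,fy=4,interpolation=cv2.INTER_CUBIC)[:600])
E
```

```text
time_s: 10.82
position: [0.4761, -0.2472, 0.2359]
tcp_rot: [[-0.222, -0.975, -0.003], [-0.975, 0.222, 0.002], [-0.002, 0.003, -1.0]]
force: [0.6, -0.1, -1.6]
opening: 0.506
time_s: 11.2
position: [0.4768, -0.2433, 0.2372]
tcp_rot: [[-0.218, -0.976, -0.002], [-0.976, 0.218, 0.002], [-0.001, 0.002, -1.0]]
force: [0.1, -0.5, -1.4]
opening: 0.505
shift [0.0025 0.0002 0.1372] turn [0.13 0.08 0.09]
```

View pics/w5.png

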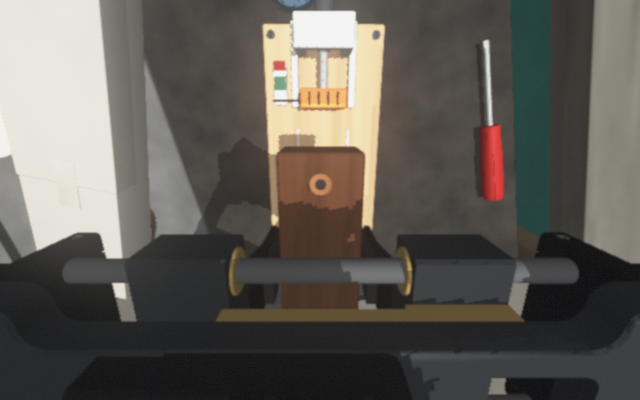

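View pics/t5.png

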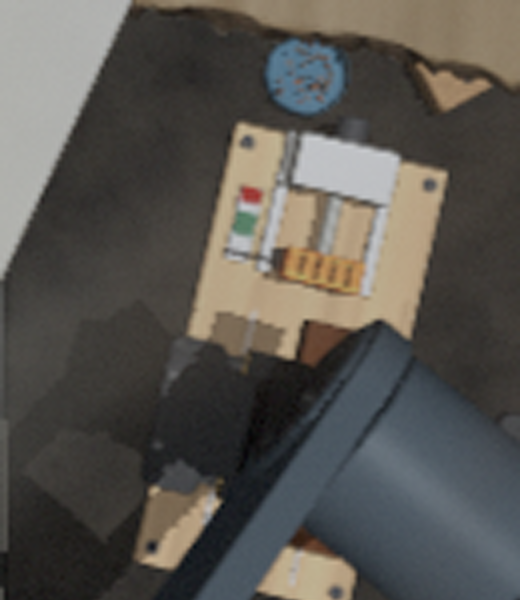

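```bash
python3 - <<'E'
from h import *
s=read_state();C=cam("wrist",s)
p=cv2.imread("pics/w5.png"); cv2.imwrite("pics/w5c.png",cv2.resize(p[0:220,240:400],None,fx=2.7,fy=2.7,interpolation=cv2.INTER_CUBIC)) 
w=onplane([(298,135),(347,135),(264.5,40),(383.5,40),(266.5,110),(381,110)],.015,C)
q=(w-s["position"])@s["tcp_rot"]; print(q.round(4)); print(w.round(4))
j=np.array([.505,-.252]); a=np.radians(-12.7);x=np.array([np.cos(a),np.sin(a)]);y=np.array([-x[1],x[0]])
print([(((k[:2]-j)@x).round(4),((k[:2]-j)@y).round(4)) for k in w])
E
```

```text
[[-0.0291 -0.054   0.2227]
 [ 0.0345 -0.0541  0.2227]
 [-0.0664 -0.1642  0.2227]
 [ 0.0748 -0.1642  0.2226]
 [-0.0683 -0.0849  0.2227]
 [ 0.0767 -0.085   0.2226]]
[[ 0.5361 -0.2267  0.015 ]
 [ 0.5223 -0.2888  0.015 ]
 [ 0.6517 -0.2143  0.015 ]
 [ 0.621  -0.3521  0.015 ]
 [ 0.5748 -0.1952  0.015 ]
 [ 0.5433 -0.3367  0.015 ]]
[(np.float64(0.0248), np.float64(0.0315)), (np.float64(0.0249), np.float64(-0.0321)), (np.float64(0.1348), np.float64(0.0691)), (np.float64(0.1351), np.float64(-0.0721)), (np.float64(0.0556), np.float64(0.0708)), (np.float64(0.056), np.float64(-0.0742))]
```

View pics/w5c.png

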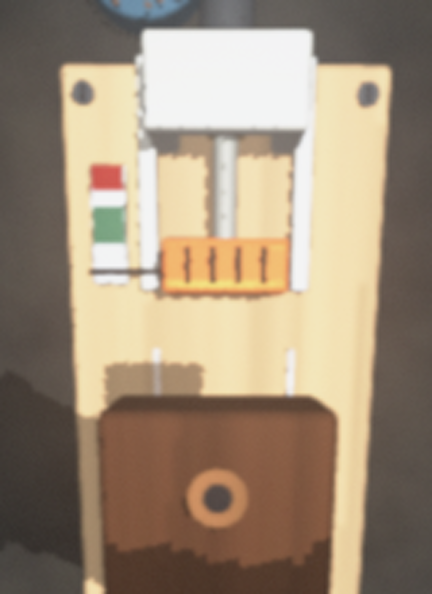

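```bash
python3 -m jog '0.003 0 0.05 0 0 0 0;0.003 0 0.1 0 0 0 0;0.003 0 0.15 0 0 0 0;0.003 0 0.175 0 0 0 0;0.003 0 0.18 0 0 0 0;0.003 0 0.18 0 0 0 0'; python3 -m jog '0 0 0 0 0 0 0'; python3 - <<'E'
from h import *
j=np.array([.505,-.2525]); a=np.radians(-12.7); x=np.array([np.cos(a),np.sin(a)])
t=j+x*-.03; goto([*t,.038],-102.7)
s=read_state();p,d=capture("wrist"); cv2.imwrite("pics/w6.png",p[:,:,::-1])
E
```

```text
time_s: 12.05
position: [0.4772, -0.2479, 0.0586]
tcp_rot: [[-0.219, -0.976, 0.001], [-0.976, 0.219, -0.001], [0.0, -0.001, -1.0]]
force: [0.7, 0.6, -0.2]
opening: 0.503
time_s: 12.18
position: [0.4775, -0.2485, 0.0595]
tcp_rot: [[-0.219, -0.976, 0.002], [-0.976, 0.219, -0.002], [0.001, -0.003, -1.0]]
force: [0.4, -1.6, -2.3]
opening: 0.499
shift [-0.0021  0.0024  0.0214] turn [-0.15 -0.08  0.03]
```

View pics/w6.png

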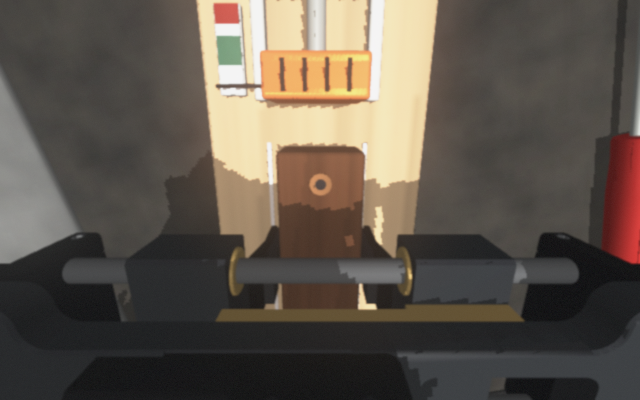

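The cleat sits centred between the lines (270 and 366 px, versus the cleat middle at 320). Lowering.

```bash
python3 -m jog '-0.001 0 0.01 0 0 0 0;-0.001 0 0.017 0 0 0 0;-0.001 0 0.0195 0 0 0 0;-0.001 0 0.0195 0 0 0 0'; python3 -m jog '0 0 0.001 0 0 0 0;0 0 0.001 0 0 0 0'
```

```text
time_s: 12.72
position: [0.4766, -0.2469, 0.0381]
tcp_rot: [[-0.22, -0.976, -0.001], [-0.976, 0.22, 0.0], [-0.0, 0.001, -1.0]]
force: [-0.1, 1.0, -2.2]
opening: 0.507
time_s: 12.98
position: [0.4769, -0.2471, 0.0377]
tcp_rot: [[-0.22, -0.976, 0.0], [-0.976, 0.22, -0.0], [0.0, -0.0, -1.0]]
force: [0.0, -0.3, -1.9]
opening: 0.498
```

```bash
python3 -m jog '0 0 0.0012 0 0 0 0;0 0 0.0012 0 0 0 0'; python3 -m jog '0 -0.006 0 0 0 0 0;0 -0.012 0 0 0 0 0;0 -0.017 0 0 0 0 0;0 -0.02 0 0 0 0 0'
```

```text
time_s: 13.22
position: [0.4769, -0.2471, 0.0376]
tcp_rot: [[-0.22, -0.976, 0.001], [-0.976, 0.22, -0.001], [0.0, -0.001, -1.0]]
force: [-2.3, 1.1, 8.6]
opening: 0.502
time_s: 13.72
position: [0.4928, -0.2495, 0.0376]
tcp_rot: [[-0.219, -0.976, -0.007], [-0.976, 0.219, 0.004], [-0.002, 0.008, -1.0]]
force: [-10.4, 2.6, 14.1]
opening: 0.505
```

```bash
python3 -m jog '0 0 -0.0015 0 0 0 0;0 0 -0.0015 0 0 0 0'; python3 - <<'E'
from h import *
s=read_state();p,d=capture("wrist"); cv2.imwrite("pics/w7.png",p[:,:,::-1]);print(s["position"])
E
```

```text
time_s: 13.98
position: [0.4967, -0.2517, 0.038]
tcp_rot: [[-0.22, -0.976, 0.001], [-0.976, 0.22, -0.001], [0.0, -0.001, -1.0]]
force: [1.1, 0.0, -2.1]
opening: 0.503
[ 0.49671296 -0.25172463  0.03800641]
```

View pics/w7.png

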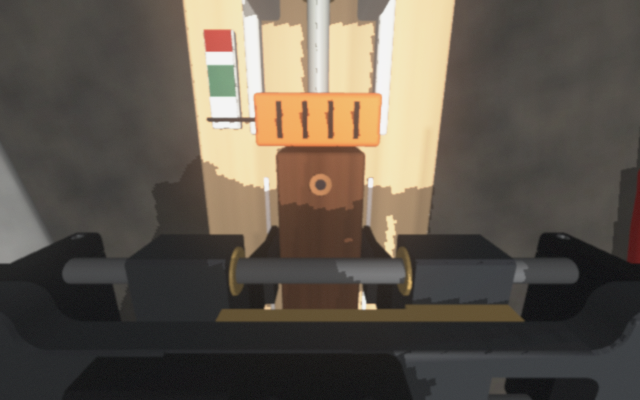

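```bash
python3 -m jog '0 -0.004 0 0 0 0 0;0 -0.008 0 0 0 0 0;0 -0.012 0 0 0 0 0;0 -0.014 0 0 0 0 0;0 -0.014 0 0 0 0 0'; python3 - <<'E'
from h import *
s=read_state();p,d=capture("wrist"); cv2.imwrite("pics/w8.png",p[:,:,::-1]);print(s["position"],s["force"])
E
```

```text
time_s: 14.65
position: [0.5087, -0.2541, 0.0377]
tcp_rot: [[-0.22, -0.976, -0.003], [-0.976, 0.22, 0.001], [-0.001, 0.003, -1.0]]
force: [-4.8, -0.5, 1.7]
opening: 0.503
[ 0.50868148 -0.25406937  0.0376529 ] [-4.82128416 -0.53958822  1.714608  ]
```

View pics/w8.png

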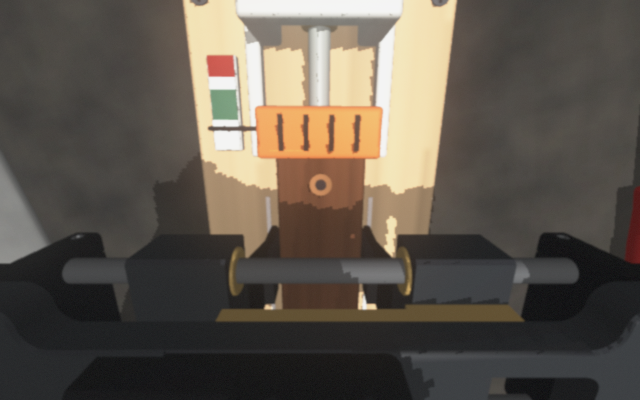

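```bash
python3 -m jog '0 -0.003 0 0 0 0 0;0 -0.006 0 0 0 0 0;0 -0.009 0 0 0 0 0;0 -0.012 0 0 0 0 0;0 -0.012 0 0 0 0 0;0 -0.012 0 0 0 0 0'; python3 - <<'E'
from h import *
s=read_state();p,d=capture("wrist"); cv2.imwrite("pics/w9.png",p[:,:,::-1]);print(s["position"],s["force"])
p,d=capture("top");cv2.imwrite("pics/t9.png",cv2.resize(p[150:300,320:450,::-1],None,fx=4,fy=4,interpolation=cv2.INTER_CUBIC)[:600])
E
```

```text
time_s: 15.45
position: [0.5167, -0.2556, 0.0376]
tcp_rot: [[-0.219, -0.976, -0.011], [-0.976, 0.219, 0.005], [-0.002, 0.011, -1.0]]
force: [-13.2, -1.1, 8.0]
opening: 0.502
[ 0.51672129 -0.25563403  0.03763601] [-13.21145087  -1.13098631   8.03594062]
```

View pics/w9.png

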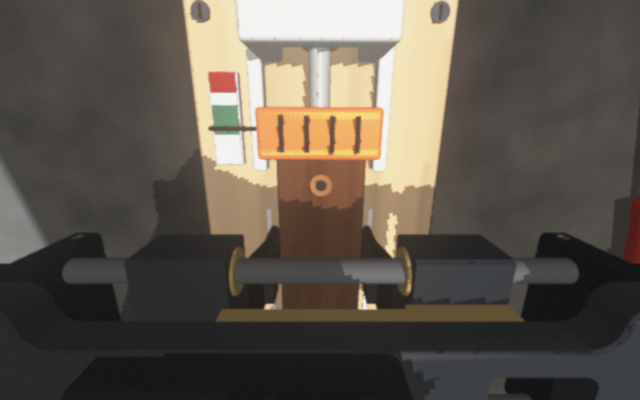

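View pics/t9.png

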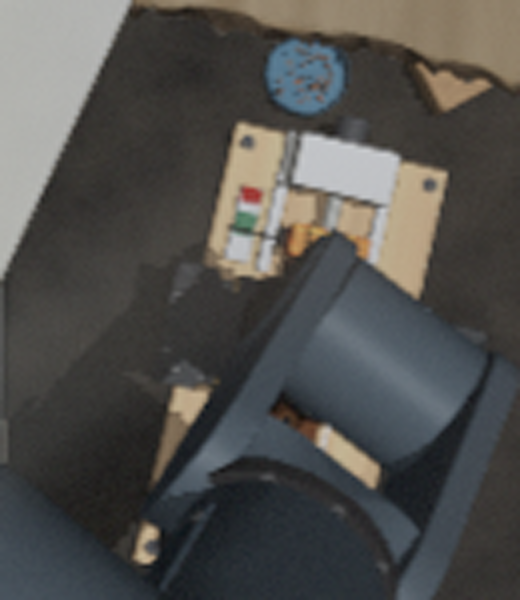

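Pointer is in the lower green (row 128, green zone rows 105–135). I'll relieve the downward press and go a little deeper.

```bash
python3 -m jog '0 0 -0.0006 0 0 0 0;0 -0.002 -0.0006 0 0 0 0;0 -0.003 -0.0006 0 0 0 0;0 -0.003 -0.0006 0 0 0 0;0 -0.003 -0.0006 0 0 0 0;0 -0.003 -0.0006 0 0 0 0;0 -0.003 -0.0006 0 0 0 0;0 -0.003 -0.0006 0 0 0 0'; python3 - <<'E'
from h import *
s=read_state();p,d=capture("wrist"); cv2.imwrite("pics/w10.png",cv2.resize(p[60:200,180:460,::-1],None,fx=2.8,fy=2.8,interpolation=cv2.INTER_CUBIC));print(s["position"],s["force"],s["qvel"].round(2))
C=cam("wrist",s);W=world(d,C);m=silhouettes("soft_cap","wrist")
w=W[m[0]["region"]&(d>0)];print("cap z",np.percentile(w[:,2],[50,95]))
m=silhouettes("cleat","wrist")
w=W[m[0]["region"]&(d>0)];print("cleat z",np.percentile(w[:,2],[5,50,95]))
E
```

```text
time_s: 16.55
position: [0.5193, -0.2562, 0.0377]
tcp_rot: [[-0.219, -0.976, -0.011], [-0.976, 0.219, 0.005], [-0.003, 0.012, -1.0]]
force: [-13.8, -2.1, 4.7]
opening: 0.5
[ 0.51925083 -0.25615527  0.03767554] [-13.82239915  -2.05815748   4.69420574] [ 0.01 -0.02 -0.07  0.08  0.03 -0.03]Traceback (most recent call last):
  File "<stdin>", line 4, in <module>
IndexError: list index out of range
```

View pics/w10.png

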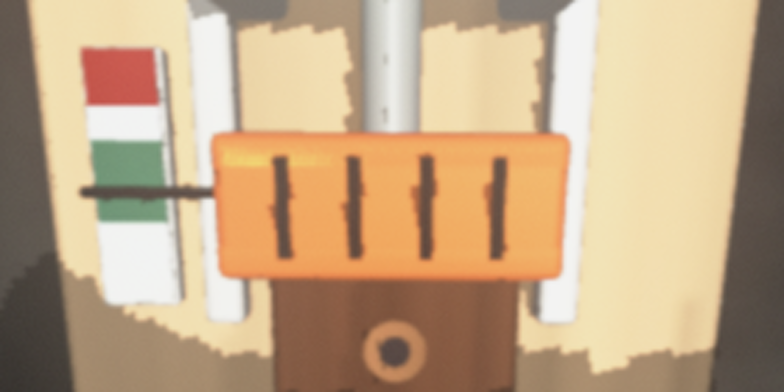

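```bash
python3 -m jog '0 0 0 0 0 0 0;0 0 0 0 0 0 0;0 0 0 0 0 0 0;0 0 0 0 0 0 0'; python3 - <<'E'
from h import *
s=read_state();p,d=capture("wrist");C=cam("wrist",s);W=world(d,C)
w=W[110:155,265:375].reshape(-1,3); print("cap z",np.median(w[:,2]))
w=W[165:200,285:355].reshape(-1,3); print("cleat top z",np.percentile(w[:,2],[10,50,90]))
e=onplane([(268,220),(371,220)],.015,C);c=onplane([(279,200),(363,200)],.047,C)
R=s["tcp_rot"];print("lines mid, cleat mid in tool x",((e-s["position"])@R)[:,0],((c-s["position"])@R)[:,0])
p2,d2=capture("top");
for l,o in dict(glue_bottle=(.6914,.0697),try_square=(.7094,.2959),tack_tin=(.6974,-.2647),screwdriver=(.4548,-.4667)).items(): 
    r=spot_in(l,"top"); print(l,r and (np.array(r[0]["centre"])[:2]-o).round(3))
s=read_state();print(s["position"],s["force"],s["time_s"])
E
```

```text
time_s: 17.15
position: [0.5192, -0.2562, 0.0377]
tcp_rot: [[-0.219, -0.976, -0.011], [-0.976, 0.219, 0.005], [-0.003, 0.012, -1.0]]
force: [-13.8, -1.8, 5.5]
opening: 0.503
cap z 0.07005815197369503
cleat top z [0.04677232 0.04759969 0.04839434]
lines mid, cleat mid in tool x [-0.03376222  0.03231579] [-0.02113352  0.02138168]
glue_bottle [ 0.001 -0.003]
try_square [-0.117 -0.553]
tack_tin [ 0.002 -0.001]
screwdriver [0.    0.002]
[ 0.51924936 -0.25617957  0.03767162] [-13.13468691  -1.60114091   4.80549772] 17.45
```

```bash
python3 - <<'E'
from h import *
p,d=capture("top"); a=cv2.imread("pics/top0.png")[:,:,::-1]
cv2.imwrite("pics/sq.png",cv2.resize(np.hstack([a[120:270,150:280],p[120:270,150:280]])[:,:,::-1],None,fx=3,fy=3))
print([q for q in spot_in("try_square","top")][:3]); print(read_state()["force"])
E
```

```text
[{'centre': [0.7089, 0.2962, 0.0073], 'score': 0.84}]
[-13.74718041  -2.34696231   5.77720908]
```

View pics/sq.png

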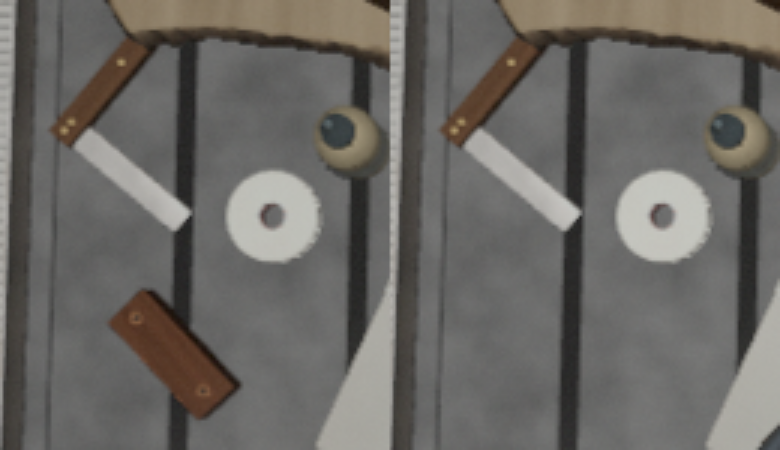

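The square and bottle haven't moved, and the push is steady. Handing in.

```bash
python3 -c "
from rig import hand_in
print(hand_in())"
```

```text
the job is handed in; nothing more can be done
None
```

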